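# Populate a DIN rail: breaker, power supply and plug-in relay

## Robot

A 6-joint arm with a two-finger parallel gripper is mounted at the origin on a cart in front of the work surface, level with it; the furniture and walls round the work are solid. World frame = base frame: x ahead of the robot, y to its left, z up, the work surface at z = 0. Lengths are in m, angles in rad, forces in N, time in s.
With the tool pointing down it reaches from about 0.4 to 0.925 m from the base axis. Payload 3.4 kg.
Tool frame: the origin (TCP) lies on the centre line of the jaws, within the pads' length; the fingertips stand 11 mm ahead of it and the grasp point (between the pads) lies 8 mm behind it (bot.tip_extent is the distance from the TCP to the fingertips, in m); z points along the fingers, y is the line along which they close (so a half turn about z gives the same grasp; the last joint's range is limited). The gripper opens to 85 mm and grips with 20 to 120 N. Pads are 22 mm wide; open, the fingers measure 114 mm over their backs; the gripper's body (76 mm by 85 mm) begins 54 mm behind the grasp point. The pads swing forward as they close: fully open they stand 13 mm farther back than shut.
Start: joints at [1.153, 0.307, 1.506, -0, 1.328, -0.073], TCP at [0.194, 0.541, 0.242] pointing down, gripper open.
Joint ranges: [-3.12, 3.12], [-1.05, 2.28], [0.14, 2.33], [-1.42, 4.57], [0.1, 2.73], [-2.68, 2.68]. Speed limits (rad/s): [2.57, 2.57, 3.14, 3.14, 3.14, 3.14].

## Interface

Orientations are given as a unit quaternion [w, x, y, z].
In Python, from rig import bot gives the robot as it stands.
- The arm moves only by the shell command python3 -m handwheel 'ROWS' [OPENING] [FORCE]. ROWS is JSON, a list of rows, each an object of numbers: "x", "y", "z": the shift along the tool's x, y, z each as a share of 40 mm, from -1 to 1; "spin": the turn about the tool's z as a share of 4 degrees, from -1 to 1. In form: [{"x": .., "y": .., "z": .., "spin": ..}, ...]. A call has 1 to 12 rows; each row shifts and turns the commanded pose from where the row before left it, along the tool's axes as they then stand; what a row does not reach is not made up. A row lasts 1/12 s, in which the tool goes at most 41.7 mm and 7.16 degrees, less where a joint would pass 70% of its speed; a pose out of reach is approached as far as the arm can. A call with a number of a shift or a turn outside -1 to 1 is refused whole. A call with a gripper value outside its range is refused whole. OPENING is the opening, from -1 (shut) to 1 (fully open), set as the call begins (- or left out, the last holds). The fingers move at their own pace and stop on an object; FORCE is the grip in N (left out, the last holds). Time passes only in rows, so rows that do not move let the fingers close. It gives the time, the measured TCP pose, the force, the opening and the grip force at its end, in the units of the state.
- bot.get_state(): the state, without advancing time (a new reading comes with each control period).
- bot.grab_frame(name): name is "side" or "top" or "wrist"; returns a dict with "frame" (480x640x3 uint8, red, green, blue), "vertical_fov" (degrees; the focal length in pixels is half the picture's height over the tangent of half this angle, whatever the lens; pixels are square), "cx", "cy" (the principal point, pixels), "extrinsics" (4x4, takes a point from camera to world coordinates); the wrist camera has in their place "hand_eye" (4x4, takes a point from camera to tool coordinates, whose origin is the TCP and whose axes are the flange's). Camera axes: x right, y down, z forward; pixel columns grow to the right and rows downward; lengths in m; the calibration is good to about 2 mm. A picture is of the moment at which its call begins: read the wrist's pose just before it. There is no depth.
- bot.sign_off(): hands the job in; it is judged then, once.
The state is a dict: "time_s": time; "joints": joint angles; "qvel": joint speeds; "joint_efforts": joint torques, N m; "eef_pos": TCP position; "eef_rot": TCP orientation; "ft_force": force on the tool from outside, world axes, zero at the start; "wrist_torque": the same for the moment, N m; "opening": finger opening in m; "gripper_force": force on a finger pad.
Only numpy, scipy, OpenCV 4.12 (cv2) and the standard library are available. Lean on these libraries where they do the work, as an engineer would, in place of code of your own. Each camera call takes 0.05 s, during which the arm holds its last target. There are 200 camera calls.

## Task

Build up the small control panel: seat the loose modules on its rail, down home and in line, with the circuit breaker right beside the main switch and the relay socket right beside the slim terminals at the other end (no more than about 1 cm apart), and the power supply between breaker and socket. Plug the clear relay fully home, upright, in the recess on top of the socket. Let go of everything, and leave the red screwdriver and the blue nippers where they lie.

Things in the scene. Friction and masses are not known exactly. Their poses are not given: they have to be found in the camera images.
- panel: sheet-metal plate 120 (x) x 300 (y) x 3 mm, long edges turned up to 9 mm, fixed on the left desk mat (top at z = 2.6 mm); along its middle a metal top-hat rail, 35 mm wide (x), 270 long (y), top 18 mm above the plate's underside. Origin: centre of underside; y along the rail, z up. A seated module has its origin at x = 0, 6 mm above this one.
- main_switch: main switch, fixed on one end of the rail (which end varies): grey block 76 (x) x 40 (y) mm with a black rotary knob, 86 mm high in all. Origin: centre of its underside, on the rail's centre line, 110 mm from the panel's centre, 6 mm above the panel's origin; axes as the panel's.
- terminals: five slim grey terminals in a row, fixed on the other end of the rail, together 50 (x) x 40 (y) x 43 mm high. Origin: centre of underside, on the rail's centre line, 110 mm from the panel's centre, across from the main switch, 6 mm above the panel's origin; axes as the panel's.
- breaker: loose two-pole circuit breaker, very light grey, upright: body 76 (x) x 36 (y) mm to z = 46; raised middle 45 (x) x 36 (y) from z = 46 to 70, to be pinched across its 45 mm (along x); black toggle bar on top to z = 78. Slot for the rail underneath along y: 38 mm wide, 12 deep, flared to 50 at the mouth, centring itself. Either way round. Origin: centre of underside. About 0.16 kg.
- power_supply: loose power supply, the widest module, grey with dark vent slots on top: body 76 (x) x 54 (y) mm to z = 46, raised middle 45 (x) x 54 (y) from z = 46 to 70, to be pinched across its 45 mm (along x). Rail slot underneath along y as the breaker's. Either way round. Origin: centre of underside. About 0.24 kg.
- relay_socket: loose relay socket, dark grey: body 76 (x) x 40 (y) mm to z = 34; raised middle 45 (x) x 40 (y) from z = 34 to 55, to be pinched across its 45 mm (along x); in its top an open recess for the relay, 39 (x) x 32 (y) mm, 12 deep (floor z = 43). Rail slot underneath along y as the breaker's. Either way round. Origin: centre of underside. About 0.10 kg.
- relay: loose plug-in relay, clear cover (copper coil inside), black foot, upright: 35 (x) x 28 (y) x 58 mm high, lowest 6 mm tapered by 3 mm a side; pinch it above z = 20. Fits the socket's recess with 2 mm play a side, its x along the socket's x, either way round; home, its origin is 43 mm above the socket's. Origin: centre of underside. About 0.07 kg.
- red_driver: bystander: red-handled screwdriver, 161 mm long, lying in front of the panel; leave it alone. Origin: centre of its underside.
- nippers: bystander: blue-handled nippers, 94 x 142 x 13 mm, lying right of the work; leave it alone. Origin: centre of its underside.
Things that resemble listed ones, but are neither listed nor needed, are in the scene too. Leave any yellow look-alike of the relay_socket alone.

How it is judged:
At the end, for the whole second after the job is handed in: Breaker, supply, socket seated on rail (4 mm, 0.12 rad, tilt 0.06); centres: breaker within 53 mm of main switch, socket within 55 mm of terminals, supply between, within 45 mm of panel middle; relay home in socket (2.5 mm in height, 6 mm, 0.2 rad, tilt 0.08); all released, at rest (z of breaker in the frame of panel between 0.003 and 0.0085 m and x of breaker in the frame of panel between -0.004 and 0.004 m and angle between the y axis of each of breaker, power_supply, relay_socket and the y axis of panel, either way round below 0.12 rad and angle between each of breaker, power_supply, relay_socket's own z axis and vertical below 0.06 rad and z of power_supply in the frame of panel between 0.003 and 0.0085 m and x of power_supply in the frame of panel between -0.004 and 0.004 m and z of relay_socket in the frame of panel between 0.003 and 0.0085 m and x of relay_socket in the frame of panel between -0.004 and 0.004 m and horizontal distance between breaker and main_switch below 0.053 m and horizontal distance between relay_socket and terminals below 0.055 m and y of power_supply in the frame of panel between -0.045 and 0.045 m and z of relay in the frame of relay_socket between 0.0405 and 0.0455 m and horizontal distance between relay and relay_socket below 0.006 m and angle between the x axis of relay and the x axis of relay_socket, either way round below 0.2 rad and angle between relay's own z axis and vertical below 0.08 rad and linear speed of each of breaker, power_supply, relay_socket, relay below 0.01 m/s); the robot touches nothing.
It fails at once if the red screwdriver is disturbed (moved more than 30 mm) (distance of red_driver from where it was at the start of the episode above 0.03 m).
It fails at once if the blue nippers are disturbed (moved more than 30 mm) (distance of nippers from where it was at the start of the episode above 0.03 m).
It also fails if it takes over 106 s, if anything falls off the work surface, if the arm or the gripper's body presses on something with over 40 N, if the wrist force passes 120 N, or if a joint passes its speed limit or range.

## Working session

There is one attempt and no reset: what is moved stays moved. The work goes in short steps, Python scripts to look and compute and a shell command to move; the robot and the scene stay as the last step left them, time stands still between calls to the robot, and variables do not carry over. Pictures are saved under pics/ and viewed, at most 15 in all, crops included, and the job is handed in when it is done.

```bash
mkdir -p pics; ls
python3 - <<'E'
from rig import bot
import cv2,json,numpy as np
for n in("top","side"):
    f=bot.grab_frame(n); cv2.imwrite(f"pics/{n}0.png",f["frame"][:,:,::-1])
    print(n,f["vertical_fov"],f["cx"],f["cy"],np.round(f["extrinsics"],4).tolist())
s=bot.get_state();print(s)
f=bot.grab_frame("wrist");print(f["vertical_fov"],np.round(f["hand_eye"],4).tolist());cv2.imwrite("pics/w0.png",f["frame"][:,:,::-1])
E
```

```text
pics
top 46.37648230727706 325.4479350577321 239.31582796992421 [[-0.0099, -0.9861, 0.1659, 0.2184], [-0.9998, 0.0065, -0.0208, -0.1135], [0.0194, -0.1661, -0.9859, 1.5244], [0.0, 0.0, 0.0, 1.0]]
side 49.504511153495194 325.37442284136927 240.486957897585 [[0.9797, -0.0958, 0.176, 0.2318], [-0.2004, -0.4801, 0.854, -1.319], [0.0027, -0.872, -0.4895, 0.7388], [0.0, 0.0, 0.0, 1.0]]
{'time_s': 0.1, 'joints': array([ 1.15347715e+00,  3.07531877e-01,  1.50754438e+00, -2.66306859e-05,
        1.32839622e+00, -7.34803050e-02]), 'qvel': array([ 0.0001647 ,  0.00043232, -0.00203647, -0.00148685, -0.0035485 ,
        0.00040129]), 'joint_efforts': array([-7.70927236e-04, -4.58529532e+01, -2.52607280e+01, -2.72587922e-04,
        5.66396368e-03,  1.27373559e-05]), 'eef_pos': array([0.19361028, 0.54078231, 0.24145322]), 'eef_rot': array([-2.15809565e-04,  1.71070564e-01,  9.85258331e-01, -9.14889562e-04]), 'ft_force': array([ 0.25826978, -0.13281766,  0.3426602 ]), 'wrist_torque': array([0.05702472, 0.0245806 , 0.01687867]), 'gripper_force': 0.0, 'opening': 0.0851330763164259}
62.224952008362564 [[-0.0013, -0.9644, -0.2646, 0.066], [1.0, -0.0011, -0.0011, 0.0002], [0.0008, -0.2646, 0.9644, -0.1312], [0.0, 0.0, 0.0, 1.0]]
```

View pics/top0.png

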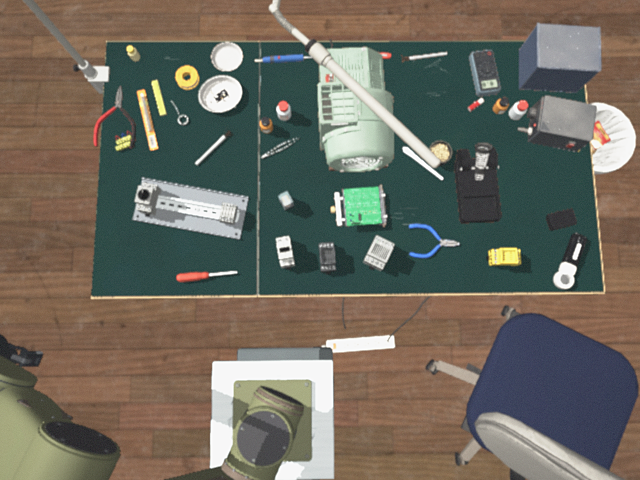

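View pics/side0.png

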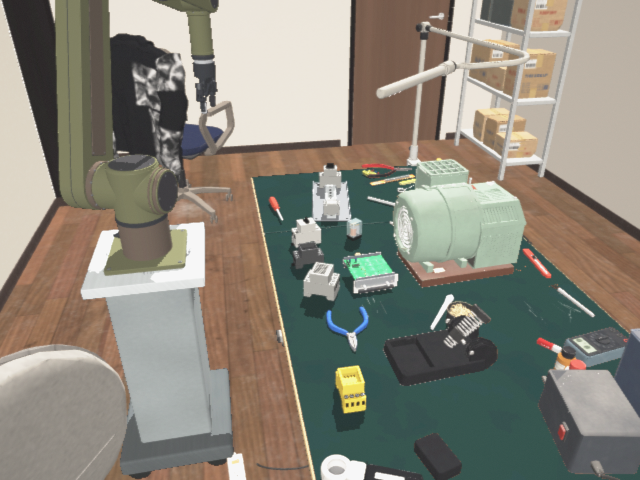

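The top view shows the panel at about (190,208) with the main switch at its left (+y) end (145,197) and the terminals at (230,212). The breaker is at (285,250), the socket at (327,256), the supply at (379,252) and the relay at (285,200). The driver is at (205,275) and the nippers at (433,240).

```bash
cat > h.py <<'E'
from rig import bot
import numpy as np,cv2
from scipy.spatial.transform import Rotation as Ro
def cam(n):
    s=bot.get_state(); f=bot.grab_frame(n)
    if n=="wrist":
        T=np.eye(4); T[:3,:3]=Ro.from_quat(np.roll(s["eef_rot"],-1)).as_matrix(); T[:3,3]=s["eef_pos"]; E=T@f["hand_eye"]
    else: E=f["extrinsics"]
    return dict(img=f["frame"],E=E,f=240/np.tan(np.radians(f["vertical_fov"]/2)),cx=f["cx"],cy=f["cy"])
def bp(c,u,v,z):
    d=c["E"][:3,:3]@np.array([(u-c["cx"])/c["f"],(v-c["cy"])/c["f"],1]); o=c["E"][:3,3]
    return o+d*(z-o[2])/d[2]
def pj(c,P):
    p=(np.atleast_2d(P)-c["E"][:3,3])@c["E"][:3,:3]
    return np.c_[c["cx"]+c["f"]*p[:,0]/p[:,2],c["cy"]+c["f"]*p[:,1]/p[:,2]]
def yaw(s=None):
    s=s or bot.get_state(); y=Ro.from_quat(np.roll(s["eef_rot"],-1)).as_matrix()[:,1]
    return np.degrees(np.arctan2(y[1],y[0]))
def go(x,y,z=None,ydeg=None):
    "shift in tool axes, units of 40 mm, and spin units of 4 deg, to reach world target (tool y axis heading ydeg)"
    s=bot.get_state(); R=Ro.from_quat(np.roll(s["eef_rot"],-1)).as_matrix(); p=s["eef_pos"]
    d=np.array([x,y,p[2] if z is None else z])-p
    print("t",round(s["time_s"],2),"shift units",np.round(R.T@d/.04,3),"yaw",round(yaw(s),2),end=" ")
    if ydeg is not None:
        e=(ydeg-yaw(s)+90)%180-90; print("spin units",round(-e/4,3),end="")
    print()
E
python3 - <<'E'
from h import *
c=cam("top")
for n,u,v,z in[("relay",286,200,.06),("breaker",285,250,.06),("socket",327,256,.05),("psu",379,252,.06),("sw",145,197,.08),("term",230,212,.05),("panel",190,208,.01)]: print(n,np.round(bp(c,u,v,z),3))
go(.5,.02,.35,0)
E
```

```text
relay [ 0.572 -0.04   0.06 ]
breaker [ 0.437 -0.037  0.06 ]
socket [ 0.422 -0.148  0.05 ]
psu [ 0.43  -0.286  0.06 ]
sw [0.578 0.33  0.08 ]
term [0.543 0.111 0.05 ]
panel [0.563 0.227 0.01 ]
t 0.2 shift units [-11.6    -9.684  -2.696] yaw 70.3 spin units 17.576
```

```bash
python3 -m handwheel '[{"spin":1,"z":-0.2},{"spin":1,"z":-0.2},{"spin":1,"z":-0.2},{"spin":1,"z":-0.2},{"spin":1,"z":-0.2},{"spin":1,"z":-0.2},{"spin":1,"z":-0.2},{"spin":1,"z":-0.2},{"spin":1},{"spin":1},{"spin":1},{"spin":1}]' 1; python3 -m handwheel '[{"spin":1},{"spin":1},{"spin":1},{"spin":1},{"spin":1},{"spin":0.58},{"spin":0}]'; python3 -c "
from h import *
go(.55,.25,.30,0)"
```

```text
t 0.2 shift units [-10.839  -3.848  -1.453] yaw 70.3 spin units 17.576validation failed for argument at $[0]...
validation failed for argument at $[0]...
```

```bash
python3 -m handwheel '[{"x":0,"y":0,"z":-0.2,"spin":1},{"x":0,"y":0,"z":-0.2,"spin":1},{"x":0,"y":0,"z":-0.2,"spin":1},{"x":0,"y":0,"z":-0.2,"spin":1},{"x":0,"y":0,"z":-0.2,"spin":1},{"x":0,"y":0,"z":-0.2,"spin":1},{"x":0,"y":0,"z":-0.2,"spin":1},{"x":0,"y":0,"z":0,"spin":1},{"x":0,"y":0,"z":0,"spin":1},{"x":0,"y":0,"z":0,"spin":1},{"x":0,"y":0,"z":0,"spin":1},{"x":0,"y":0,"z":0,"spin":1}]' 1; python3 -m handwheel '[{"x":0,"y":0,"z":0,"spin":1},{"x":0,"y":0,"z":0,"spin":1},{"x":0,"y":0,"z":0,"spin":1},{"x":0,"y":0,"z":0,"spin":1},{"x":0,"y":0,"z":0,"spin":1},{"x":0,"y":0,"z":0,"spin":0.58},{"x":0,"y":0,"z":0,"spin":0}]'; python3 -c "
from h import *
go(.55,.25,.30,0)"
```

```text
time_s: 1.2
eef_pos: [0.1938, 0.5411, 0.2981]
eef_rot: [0.0, 0.558, 0.83, -0.0]
ft_force: [-0.8, -0.6, 1.1]
opening: 0.0855
gripper_force: 0.0
time_s: 1.78
eef_pos: [0.1938, 0.5412, 0.298]
eef_rot: [0.0, 0.708, 0.707, -0.0]
ft_force: [-0.4, -0.3, 0.2]
opening: 0.0853
gripper_force: 0.0
t 1.78 shift units [-7.268  8.915 -0.047] yaw -0.07 spin units -0.018
```

```bash
python3 -m handwheel '[{"x":-0.6,"y":0.74,"z":0,"spin":0},{"x":-0.6,"y":0.74,"z":0,"spin":0},{"x":-0.6,"y":0.74,"z":0,"spin":0},{"x":-0.6,"y":0.74,"z":0,"spin":0},{"x":-0.6,"y":0.74,"z":0,"spin":0},{"x":-0.6,"y":0.74,"z":0,"spin":0},{"x":-0.6,"y":0.74,"z":0,"spin":0},{"x":-0.6,"y":0.74,"z":0,"spin":0},{"x":-0.6,"y":0.74,"z":0,"spin":0},{"x":-0.6,"y":0.74,"z":0,"spin":0},{"x":-0.6,"y":0.74,"z":0,"spin":0},{"x":-0.6,"y":0.74,"z":0,"spin":0}]'; python3 -m handwheel '[{"x":0,"y":0,"z":0,"spin":0},{"x":0,"y":0,"z":0,"spin":0}]';  python3 -c "
from h import *
c=cam('wrist');np.save('w1.npy',c,allow_pickle=True)
cv2.imwrite('pics/w1.png',c['img'][:,:,::-1])
go(.48,-.09,.30,0)"
```

```text
time_s: 2.78
eef_pos: [0.5501, 0.2517, 0.2982]
eef_rot: [-0.0, 0.707, 0.707, -0.0]
ft_force: [0.3, 0.5, -0.1]
opening: 0.0854
gripper_force: 0.0
time_s: 2.95
eef_pos: [0.5504, 0.2516, 0.2976]
eef_rot: [-0.0, 0.708, 0.706, -0.0]
ft_force: [-1.1, 0.6, -0.6]
opening: 0.0854
gripper_force: 0.0
t 3.0 shift units [-8.569 -1.714 -0.056] yaw -0.08 spin units -0.021
```

View pics/w1.png

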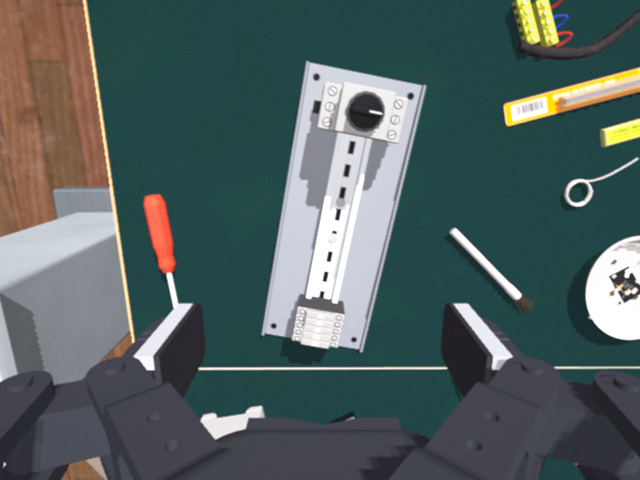

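```bash
cat >> h.py <<'E'
from scipy.optimize import least_squares
def fit(c,px,loc,p0):
    "fit planar pose (x,y,yaw) of object with local points loc (world z given in loc[:,2])"
    px=np.array(px,float);loc=np.array(loc,float)
    def f(p):
        C,S=np.cos(p[2]),np.sin(p[2]);W=loc.copy();W[:,0]=p[0]+C*loc[:,0]-S*loc[:,1];W[:,1]=p[1]+S*loc[:,0]+C*loc[:,1]
        return (pj(c,W)-px).ravel()
    r=least_squares(f,p0);e=r.fun.reshape(-1,2)
    print("x %.4f y %.4f yaw %.2f deg"%(r.x[0],r.x[1],np.degrees(r.x[2])),"res px",np.round(e,1).tolist());return r.x
E
python3 - <<'E'
from h import *
c=np.load('w1.npy',allow_pickle=True).item()
fit(c,[(308,62),(426,85),(263,334),(363,352)],[(-.06,.15,.0116),(.06,.15,.0116),(-.06,-.15,.0116),(.06,-.15,.0116)],[.56,.22,0])
# terminals top face corners z=.0026+.006+.043
fit(c,[(299,305),(344,311),(294,343),(339,349)],[(-.025,.02,.0516),(.025,.02,.0516),(-.025,-.02,.0516),(.025,-.02,.0516)],[.55,.11,0])
print(bp(c,328,276,.0206))
E
python3 -m handwheel '[{"x":-0.9,"y":-0.14,"z":0,"spin":0},{"x":-0.9,"y":-0.14,"z":0,"spin":0},{"x":-0.9,"y":-0.14,"z":0,"spin":0},{"x":-0.9,"y":-0.14,"z":0,"spin":0},{"x":-0.9,"y":-0.14,"z":0,"spin":0},{"x":-0.9,"y":-0.14,"z":0,"spin":0},{"x":-0.9,"y":-0.14,"z":0,"spin":0},{"x":-0.9,"y":-0.14,"z":0,"spin":0},{"x":-0.9,"y":-0.14,"z":0,"spin":0},{"x":-0.9,"y":-0.14,"z":0,"spin":0},{"x":-0.9,"y":-0.14,"z":0,"spin":0},{"x":-0.7,"y":-0.14,"z":0,"spin":0}]'; python3 -m handwheel '[{"x":0,"y":0,"z":0,"spin":0},{"x":0,"y":0,"z":0,"spin":0}]';  python3 -c "
from h import *
c=cam('wrist');np.save('w2.npy',c,allow_pickle=True)
cv2.imwrite('pics/w2.png',c['img'][:,:,::-1])"
```

```text
x 0.5672 y 0.2274 yaw -10.81 deg res px [[-1.0, -1.4], [1.4, -0.1], [-0.7, 1.8], [0.2, 0.6]]
x 0.5466 y 0.1228 yaw -8.03 deg res px [[-1.5, 1.7], [1.6, 1.8], [-1.0, -1.7], [0.9, -1.9]]
[0.55642337 0.1681758  0.0206    ]
time_s: 4.0
eef_pos: [0.4808, -0.1712, 0.2986]
eef_rot: [0.0, 0.706, 0.708, 0.0]
ft_force: [0.4, 0.0, -0.2]
opening: 0.0851
gripper_force: 0.0
time_s: 4.17
eef_pos: [0.481, -0.1703, 0.2983]
eef_rot: [-0.0, 0.707, 0.707, 0.0]
ft_force: [1.1, 0.1, -0.1]
opening: 0.0855
gripper_force: 0.0
```

View pics/w2.png

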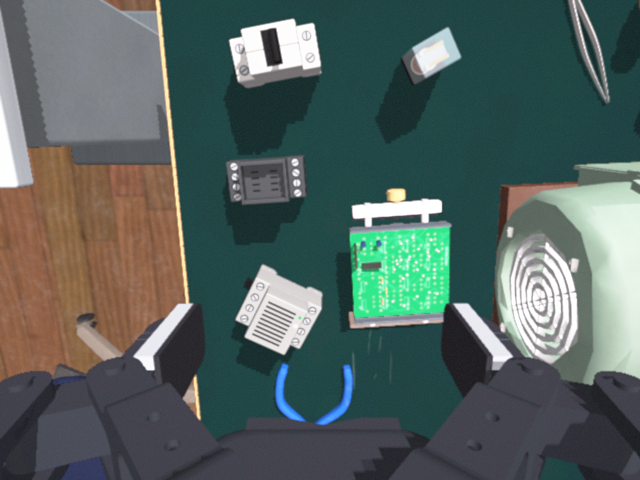

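The view shows the breaker at (275,52), relay at (431,55), socket at (266,180) and supply at (279,311). Next I'll zoom in to read the corners.

```bash
cat >> h.py <<'E'
def mosaic(name,c,cs,w=100,h=75,k=4):
    t=[]
    for u,v in cs:
        M=np.float32([[k,0,-k*(u-w/2)],[0,k,-k*(v-h/2)]])
        im=cv2.warpAffine(c["img"][:,:,::-1],M,(w*k,h*k),flags=cv2.INTER_CUBIC)
        for i in range(0,w,10): cv2.line(im,(i*k,0),(i*k,8 if (u-w//2+i)%50 else 20),(0,255,255),1)
        for i in range(0,h,10): cv2.line(im,(0,i*k),(8,i*k),(0,255,255),1)
        cv2.putText(im,f"{u-w/2:.0f},{v-h/2:.0f}",(12,35),0,.5,(0,255,255),1);t.append(im)
    r=[np.hstack(t[i:i+2]) for i in range(0,len(t),2)]; cv2.imwrite(name,np.vstack(r))
E
python3 -c "
from h import *
c=np.load('w2.npy',allow_pickle=True).item()
mosaic('pics/m2.png',c,[(275,52),(431,55),(266,180),(279,311)])"
```

```text
(no output)
```

View pics/m2.png

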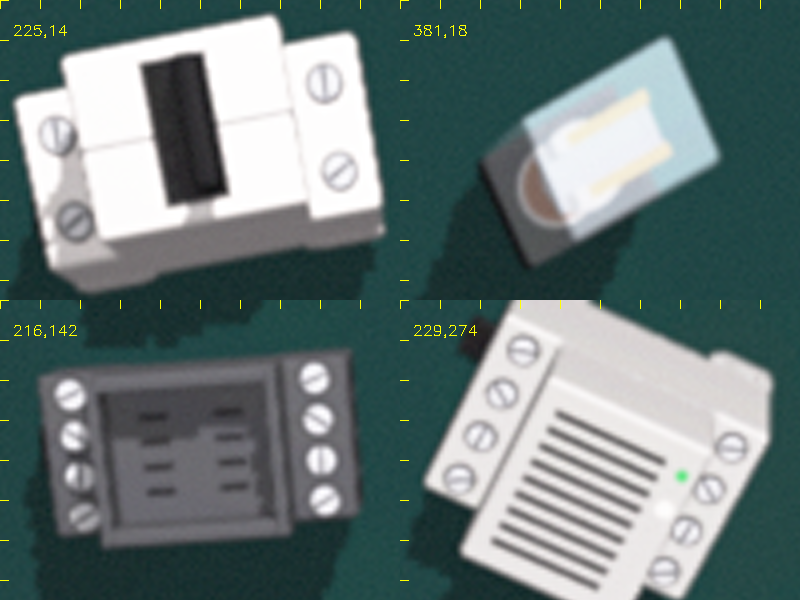

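Run:
```python
from h import *
c=np.load('w2.npy',allow_pickle=True).item()
m=.0026
def rect(a,b,z): return [(-a/2,b/2,z),(a/2,b/2,z),(a/2,-b/2,z),(-a/2,-b/2,z)]
print("breaker");fit(c,[(240.75,29.5),(294.5,18.75),(301.75,68.75),(250.75,74.75),(228.75,39.5),(314,23.2),(321,68.2),(238.2,82)],rect(.045,.036,.07+m)+rect(.076,.036,.046+m),[.43,-.04,0])
print("relay");fit(c,[(411.5,47.5),(448,27),(461,56.75),(424.25,78.25)],rect(.035,.028,.058+m),[.57,-.04,.5])
print("socket");fit(c,[(240.2,160.7),(285.2,158),(289,200.75),(241.75,204.25),(226,162),(303.25,155),(305.25,196.25),(231,200.75)],rect(.045,.04,.055+m)+rect(.076,.04,.034+m),[.43,-.14,0])
print("psu");r=np.array(rect(.045,.054,.07+m)+rect(.076,.054,.046+m))
fit(c,[(269,293),(307.75,311),(244,336),(235.25,319.25),(321,308.5),(299.75,348)],r[[0,1,3,7,5,6]],[.43,-.28,-.4])
```

```text
breaker
x 0.4405 y -0.0360 yaw 9.01 deg res px [[-0.3, -0.5], [0.5, 0.4], [1.0, -1.9], [-1.1, 1.3], [-0.2, -0.4], [0.6, 0.5], [0.2, -0.0], [-0.8, 0.8]]
relay
x 0.5787 y -0.0375 yaw 28.43 deg res px [[-1.0, 0.1], [0.3, -1.3], [0.6, 0.9], [0.0, 0.4]]
socket
x 0.4270 y -0.1464 yaw 3.44 deg res px [[-3.1, 0.3], [0.7, -0.2], [0.6, 0.3], [0.4, -0.3], [-0.3, -1.5], [0.6, 0.5], [1.6, 0.4], [-0.2, 0.6]]
psu
x 0.4355 y -0.2849 yaw -27.77 deg res px [[-1.8, -1.3], [1.0, 0.6], [-0.2, 0.5], [-0.5, -0.2], [1.8, -0.5], [-0.3, 1.1]]
```

```bash
python3 - <<'E'
from h import *
c=np.load('w1.npy',allow_pickle=True).item()
m=.0116;t=.0516
L=[(-.06,.15,m),(.06,.15,m),(-.06,-.15,m),(.06,-.15,m),(-.025,-.09,t),(.025,-.09,t),(-.025,-.13,t),(.025,-.13,t)]
p=fit(c,[(308,62),(426,85),(263,334),(363,352),(299,305),(344,311),(294,343),(339,349)],L,[.56,.22,0])
for y in(.066,.002,-.064): print(y,np.round([p[0]-np.sin(p[2])*y,p[1]+np.cos(p[2])*y],4))
E
python3 -m handwheel '[{"x":0.32,"y":0,"z":0,"spin":-1},{"x":0.6,"y":0,"z":0,"spin":-1},{"x":0,"y":0,"z":0,"spin":-0.25},{"x":0,"y":0,"z":0,"spin":0}]' 1 40;python3 -c "
from h import *
go(.4405,-.036,.0626,9)"
```

```text
x 0.5672 y 0.2290 yaw -10.79 deg res px [[-1.1, -3.2], [1.5, -1.8], [-0.7, 0.6], [0.3, -0.5], [-0.4, 2.5], [2.2, 4.6], [-1.7, -1.2], [-0.3, 0.5]]
0.066 [0.5795 0.2938]
0.002 [0.5676 0.231 ]
-0.064 [0.5552 0.1661]
time_s: 4.55
eef_pos: [0.4798, -0.1312, 0.2984]
eef_rot: [-0.0, 0.648, 0.762, 0.0]
ft_force: [-0.1, -1.0, 0.5]
opening: 0.0854
gripper_force: 0.0
t 4.55 shift units [ 2.502 -0.586  5.897] yaw 9.26 spin units 0.065
```

```bash
python3 -m handwheel '[{"x":0.63,"y":-0.147,"z":0.7,"spin":0.065},{"x":0.63,"y":-0.147,"z":0.7,"spin":0},{"x":0.62,"y":-0.146,"z":0.7,"spin":0},{"x":0.62,"y":-0.146,"z":0.7,"spin":0},{"x":0,"y":0,"z":0.5,"spin":0},{"x":0,"y":0,"z":0,"spin":0},{"x":0,"y":0,"z":0,"spin":0}]' 1;python3 -c "
from h import *
go(.4405,-.036,.0626,9)
c=cam('wrist');np.save('w3.npy',c,allow_pickle=True)
cv2.imwrite('pics/w3.png',c['img'][:,:,::-1])"
```

```text
time_s: 5.13
eef_pos: [0.4413, -0.0381, 0.166]
eef_rot: [-0.001, 0.651, 0.759, -0.001]
ft_force: [1.5, 0.5, 0.4]
opening: 0.0853
gripper_force: 0.0
t 5.13 shift units [ 0.055 -0.006  2.585] yaw 8.8 spin units -0.049
```

View pics/w3.png

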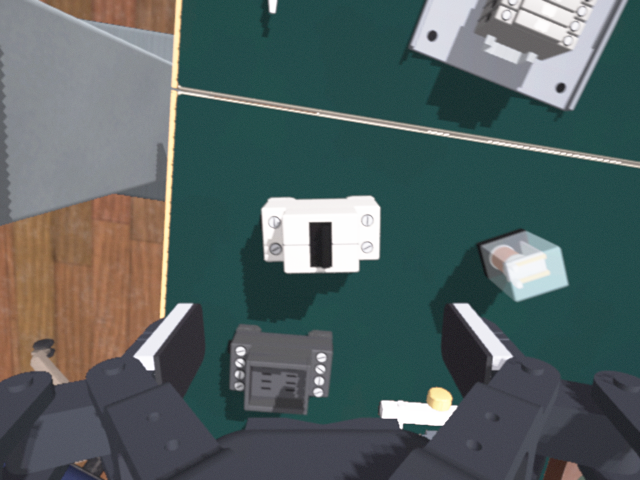

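The breaker is centred at about (320,235), square to the jaws. I'll go down and grip it.

```bash
python3 -m handwheel '[{"x":0.05,"y":0,"z":0.9,"spin":-0.05},{"x":0,"y":0,"z":0.9,"spin":0},{"x":0,"y":0,"z":0.78,"spin":0},{"x":0,"y":0,"z":0,"spin":0}]' 1;python3 -m handwheel '[{"x":0,"y":0,"z":0,"spin":0},{"x":0,"y":0,"z":0,"spin":0},{"x":0,"y":0,"z":0,"spin":0},{"x":0,"y":0,"z":0,"spin":0},{"x":0,"y":0,"z":0,"spin":0},{"x":0,"y":0,"z":0,"spin":0}]' -1 40; python3 -m handwheel '[{"x":0,"y":0,"z":-0.8,"spin":0.95},{"x":0,"y":0,"z":-0.8,"spin":1},{"x":0,"y":0,"z":-0.8,"spin":1},{"x":0,"y":0,"z":0,"spin":1},{"x":0,"y":0,"z":0,"spin":1},{"x":0,"y":0,"z":0,"spin":0},{"x":0,"y":0,"z":0,"spin":0}]'; python3 -c "
from h import *
go(.5795,.2938,.17,-10.8)"
```

```text
time_s: 5.52
eef_pos: [0.44, -0.0371, 0.0604]
eef_rot: [-0.002, 0.65, 0.76, -0.001]
ft_force: [-1.0, 0.1, -0.1]
opening: 0.0853
gripper_force: 0.0
time_s: 6.02
eef_pos: [0.443, -0.0373, 0.0654]
eef_rot: [0.002, 0.65, 0.76, 0.001]
ft_force: [-1.0, -0.5, 5.1]
opening: 0.0439
gripper_force: 40.7
time_s: 6.6
eef_pos: [0.4414, -0.0368, 0.1604]
eef_rot: [0.001, 0.77, 0.638, 0.001]
ft_force: [-0.0, 0.4, -1.9]
opening: 0.0437
gripper_force: 42.9
t 6.6 shift units [ 8.765  1.848 -0.236] yaw -10.77 spin units 0.008
```

```bash
python3 -m handwheel '[{"x":0.876,"y":0.185,"z":0,"spin":0},{"x":0.876,"y":0.185,"z":0,"spin":0},{"x":0.876,"y":0.185,"z":0,"spin":0},{"x":0.876,"y":0.185,"z":0,"spin":0},{"x":0.876,"y":0.185,"z":0,"spin":0},{"x":0.876,"y":0.185,"z":0,"spin":0},{"x":0.876,"y":0.185,"z":0,"spin":0},{"x":0.876,"y":0.185,"z":0,"spin":0},{"x":0.876,"y":0.185,"z":0,"spin":0},{"x":0.876,"y":0.185,"z":0,"spin":0},{"x":0,"y":0,"z":0,"spin":0},{"x":0,"y":0,"z":0,"spin":0}]';python3 -c "
from h import *
go(.5795,.2938,.0714,-10.8)
c=cam('wrist');np.save('w4.npy',c,allow_pickle=True)
cv2.imwrite('pics/w4.png',c['img'][:,:,::-1])"
```

```text
time_s: 7.6
eef_pos: [0.5803, 0.2953, 0.1583]
eef_rot: [-0.0, 0.77, 0.639, -0.0]
ft_force: [-0.2, -0.7, -1.7]
opening: 0.0438
gripper_force: 42.9
t 7.6 shift units [-0.04  -0.011  2.173] yaw -10.63 spin units 0.043
```

View pics/w4.png

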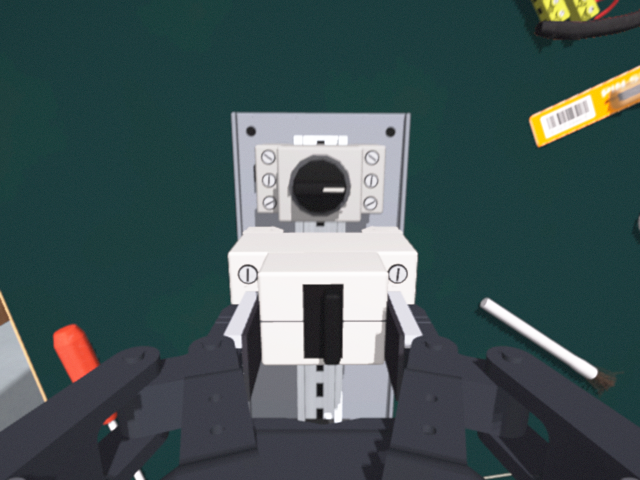

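The breaker hangs square over the rail. The panel's far corners are at (233,113) and (410,113), and the knob is at (320,186).

Run:
```python
from h import *
c=np.load('w4.npy',allow_pickle=True).item()
a,b=bp(c,233,113,.0116),bp(c,410,113,.0116);k=bp(c,320,186,.092);q=np.radians(-10.8);R=np.array([[np.cos(q),np.sin(q)],[-np.sin(q),np.cos(q)]])
P=np.array([.5672,.229])
zt=.1583+.0072
for n,v in dict(a=a,b=b,knob=k,br_far=bp(c,323,254,zt),br_near=bp(c,323,363,zt),tcp=np.r_[bot.get_state()["eef_pos"]]).items(): print(n,np.round(R@(v[:2]-P),4))
```

```text
a [-0.0586  0.1473]
b [0.0591 0.1475]
knob [-0.0002  0.1092]
br_far [0.0012 0.0964]
br_near [0.0013 0.0562]
tcp [-0.0002  0.0658]
```

Run:
```python
from h import *
c=np.load('w4.npy',allow_pickle=True).item()
q=np.radians(-10.8);R=np.array([[np.cos(q),np.sin(q)],[-np.sin(q),np.cos(q)]])
P=np.array([.5669,.2275])
for zt in(.1655,.17,.155):
  for uv in((261,281),(385,281),(260,363),(386,363)):print(zt,np.round(R@(bp(c,*uv,zt)[:2]-P),4))
```

```text
0.1655 [-0.0194  0.0886]
0.1655 [0.0218 0.0886]
0.1655 [-0.0209  0.0577]
0.1655 [0.0235 0.0578]
0.17 [-0.0186  0.0903]
0.17 [0.0211 0.0903]
0.17 [-0.0201  0.0606]
0.17 [0.0227 0.0606]
0.155 [-0.0211  0.0845]
0.155 [0.0236 0.0846]
0.155 [-0.0228  0.0511]
0.155 [0.0254 0.0512]
```

```bash
python3 -m handwheel '[{"x":-0.095,"y":0,"z":0.6,"spin":0.04},{"x":0,"y":0,"z":0.6,"spin":0},{"x":0,"y":0,"z":0.4,"spin":0},{"x":0,"y":0,"z":0.2,"spin":0},{"x":0,"y":0,"z":0.1,"spin":0},{"x":0,"y":0,"z":0.1,"spin":0},{"x":0,"y":0,"z":0,"spin":0}]'; python3 -m handwheel '[{"x":0,"y":0,"z":0.1,"spin":0},{"x":0,"y":0,"z":0.07,"spin":0},{"x":0,"y":0,"z":0,"spin":0},{"x":0,"y":0,"z":0,"spin":0}]'
```

```text
time_s: 8.23
eef_pos: [0.5794, 0.2891, 0.0792]
eef_rot: [0.0, 0.772, 0.636, 0.0]
ft_force: [-0.9, 0.4, -1.2]
opening: 0.0443
gripper_force: 42.8
time_s: 8.57
eef_pos: [0.5792, 0.2901, 0.0741]
eef_rot: [-0.0, 0.772, 0.636, 0.001]
ft_force: [-3.4, 0.8, 4.9]
opening: 0.0442
gripper_force: 44.1
```

```bash
python3 -m handwheel '[{"x":0,"y":0,"z":0.1,"spin":0},{"x":0,"y":0,"z":0,"spin":0},{"x":0,"y":0,"z":0,"spin":0}]'; python3 -m handwheel '[{"x":0,"y":0,"z":0.1,"spin":0},{"x":0,"y":0,"z":0,"spin":0},{"x":0,"y":0,"z":0,"spin":0}]'
```

```text
time_s: 8.82
eef_pos: [0.5792, 0.2902, 0.074]
eef_rot: [0.0, 0.772, 0.636, 0.002]
ft_force: [-9.2, -2.2, 27.4]
opening: 0.0439
gripper_force: 46.6
time_s: 9.07
eef_pos: [0.5794, 0.2904, 0.0736]
eef_rot: [0.0, 0.772, 0.636, 0.003]
ft_force: [-15.1, -5.0, 45.7]
opening: 0.0438
gripper_force: 49.2
```

```bash
python3 -m handwheel '[{"x":0,"y":0,"z":-0.2,"spin":0},{"x":0,"y":-0.06,"z":0,"spin":0},{"x":0,"y":0,"z":0,"spin":0},{"x":0,"y":0,"z":0,"spin":0}]'; python3 -m handwheel '[{"x":0,"y":0,"z":0.1,"spin":0},{"x":0,"y":0,"z":0,"spin":0},{"x":0,"y":0,"z":0,"spin":0}]'
```

```text
time_s: 9.4
eef_pos: [0.5777, 0.2906, 0.0738]
eef_rot: [0.0, 0.772, 0.636, 0.001]
ft_force: [-4.0, -1.2, 13.9]
opening: 0.0437
gripper_force: 45.5
time_s: 9.65
eef_pos: [0.5777, 0.2907, 0.0737]
eef_rot: [0.0, 0.772, 0.636, 0.002]
ft_force: [-10.2, -4.6, 35.2]
opening: 0.0437
gripper_force: 48.1
```

```bash
python3 -m handwheel '[{"x":0,"y":0,"z":-0.18,"spin":0},{"x":0,"y":0,"z":0,"spin":0}]';  python3 -m handwheel '[{"x":0,"y":0,"z":0,"spin":0},{"x":0,"y":0,"z":0,"spin":0},{"x":0,"y":0,"z":0,"spin":0},{"x":0,"y":0,"z":-0.4,"spin":0},{"x":0,"y":0,"z":-0.8,"spin":0},{"x":0,"y":0,"z":-0.9,"spin":0},{"x":0,"y":0,"z":-0.9,"spin":0},{"x":-0.6,"y":0,"z":-0.7,"spin":0},{"x":-0.9,"y":0,"z":0,"spin":0},{"x":0,"y":0,"z":0,"spin":0},{"x":0,"y":0,"z":0,"spin":0}]' 0.4;python3 -c "
from h import *
c=cam('wrist');np.save('w5.npy',c,allow_pickle=True)
cv2.imwrite('pics/w5.png',c['img'][:,:,::-1])
go(.4355,-.2849,.25,-27.8)"
```

```text
time_s: 9.82
eef_pos: [0.5783, 0.2905, 0.0766]
eef_rot: [0.001, 0.772, 0.636, 0.002]
ft_force: [0.2, 0.8, -1.9]
opening: 0.0438
gripper_force: 43.8
time_s: 10.73
eef_pos: [0.5651, 0.2297, 0.2233]
eef_rot: [-0.0, 0.773, 0.635, -0.0]
ft_force: [0.8, 0.4, -0.1]
opening: 0.0599
gripper_force: 0.0
t 10.78 shift units [-13.273  -0.696  -0.679] yaw -11.13 spin units 4.168
```

View pics/w5.png

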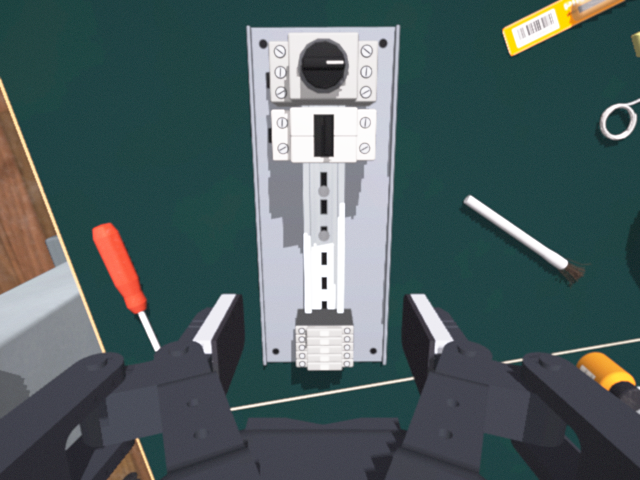

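Run:
```python
from h import *
c=np.load('w5.npy',allow_pickle=True).item()
m=.0116
p=fit(c,[(248,28),(399,28),(264,363),(389,362)],[(-.06,.15,m),(.06,.15,m),(-.06,-.15,m),(.06,-.15,m)],[.56,.22,0])
q=p[2];R=np.array([[np.cos(q),np.sin(q)],[-np.sin(q),np.cos(q)]])
for n,(u,v,z) in dict(knob=(323,66,.092),brL=(290,134,.0786),brR=(357,134,.0786),far=(324,107,.0786),near=(324,162,.0786),t1=(325,325,.0516),t2=(325,370,.0516)).items(): print(n,np.round(R@(bp(c,u,v,z)[:2]-p[:2]),4))
mosaic('pics/m5.png',c,[(324,120)],130,100,6)
```

```text
x 0.5675 y 0.2266 yaw -10.71 deg res px [[-1.5, -1.4], [1.8, -2.9], [0.9, 3.5], [-1.3, 3.4]]
knob [-0.0009  0.109 ]
brL [-0.0234  0.0692]
brR [0.0215 0.0688]
far [-0.0005  0.0861]
near [-0.0008  0.0506]
t1 [-0.001  -0.0855]
t2 [-0.0013 -0.1284]
```

View pics/m5.png

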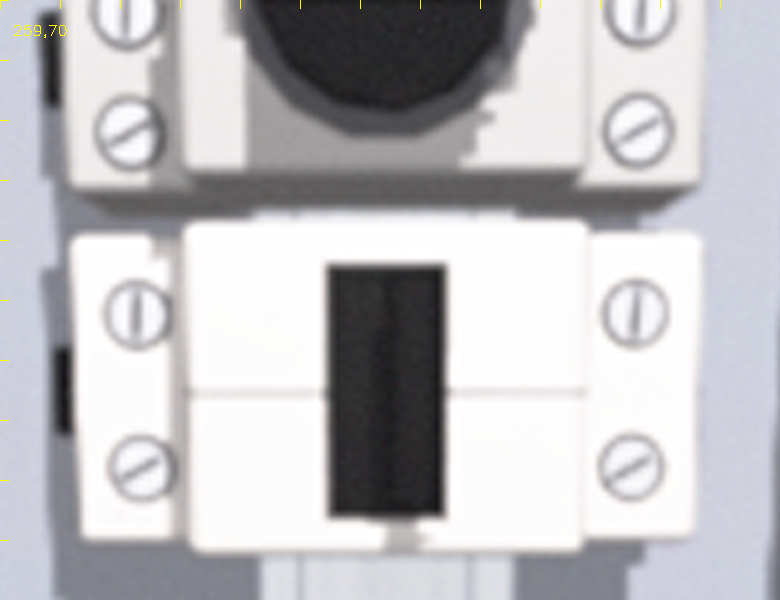

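```bash
python3 -m handwheel '[{"x":-0.9,"y":-0.05,"z":0,"spin":0},{"x":-0.9,"y":-0.05,"z":0,"spin":0},{"x":-0.9,"y":-0.05,"z":0,"spin":0},{"x":-0.9,"y":-0.05,"z":0,"spin":0},{"x":-0.9,"y":-0.05,"z":0,"spin":0},{"x":-0.9,"y":-0.05,"z":0,"spin":0},{"x":-0.9,"y":-0.05,"z":0,"spin":0},{"x":-0.9,"y":-0.05,"z":0,"spin":0},{"x":-0.9,"y":-0.05,"z":0,"spin":0},{"x":-0.9,"y":-0.05,"z":0,"spin":0},{"x":-0.9,"y":-0.05,"z":0,"spin":0}]' 1; python3 -m handwheel '[{"x":0,"y":0,"z":0,"spin":1},{"x":0,"y":0,"z":0,"spin":1},{"x":0,"y":0,"z":0,"spin":1},{"x":0,"y":0,"z":0,"spin":1},{"x":0,"y":0,"z":0,"spin":0.17},{"x":0,"y":0,"z":0,"spin":0}]';python3 -c "
from h import *
go(.4355,-.2849,.065,-27.8)"
```

```text
time_s: 11.7
eef_pos: [0.4679, -0.154, 0.2224]
eef_rot: [-0.001, 0.771, 0.636, -0.0]
ft_force: [1.2, -0.0, 0.3]
opening: 0.0852
gripper_force: 0.0
time_s: 12.2
eef_pos: [0.4684, -0.1527, 0.2225]
eef_rot: [-0.001, 0.855, 0.518, -0.0]
ft_force: [-0.2, 0.9, -1.0]
opening: 0.0855
gripper_force: 0.0
t 12.2 shift units [-3.31   0.81   3.935] yaw -27.61 spin units 0.047
```

```bash
python3 -m handwheel '[{"x":-0.8275,"y":0.2025,"z":0,"spin":0.047},{"x":-0.8275,"y":0.2025,"z":0.3,"spin":0},{"x":-0.8275,"y":0.2025,"z":0.3,"spin":0},{"x":-0.8275,"y":0.2025,"z":0.3,"spin":0},{"x":0,"y":0,"z":0.9,"spin":0},{"x":0,"y":0,"z":0.6,"spin":0},{"x":0,"y":0,"z":0,"spin":0},{"x":0,"y":0,"z":0,"spin":0}]' 1;python3 -c "
from h import *
go(.4355,-.2849,.065,-27.8)"
```

```text
time_s: 12.87
eef_pos: [0.434, -0.2845, 0.1261]
eef_rot: [-0.002, 0.856, 0.516, -0.001]
ft_force: [-0.0, 0.7, 0.6]
opening: 0.0853
gripper_force: 0.0
t 12.87 shift units [0.007 0.044 1.527] yaw -27.83 spin units -0.008
```

```bash
python3 -m handwheel '[{"x":0,"y":0.04,"z":0.7,"spin":0},{"x":0,"y":0,"z":0.55,"spin":0},{"x":0,"y":0,"z":0.27,"spin":0},{"x":0,"y":0,"z":0,"spin":0}]' 1;python3 -m handwheel '[{"x":0,"y":0,"z":0,"spin":0},{"x":0,"y":0,"z":0,"spin":0},{"x":0,"y":0,"z":0,"spin":0},{"x":0,"y":0,"z":0,"spin":0},{"x":0,"y":0,"z":0,"spin":0},{"x":0,"y":0,"z":0,"spin":0}]' -1 45; python3 -m handwheel '[{"x":0,"y":0,"z":-0.6,"spin":0},{"x":0,"y":0,"z":-0.8,"spin":0},{"x":0,"y":0,"z":-0.8,"spin":-1},{"x":0,"y":0,"z":-0.2,"spin":-1},{"x":0,"y":0,"z":0,"spin":-1},{"x":0,"y":0,"z":0,"spin":-1},{"x":0,"y":0,"z":0,"spin":-0.25},{"x":0,"y":0,"z":0,"spin":0},{"x":0,"y":0,"z":0,"spin":0}]'; python3 -c "
from h import *
go(.567-.001,.227,.0714,-10.7)"
```

```text
time_s: 13.2
eef_pos: [0.4364, -0.2853, 0.0662]
eef_rot: [-0.001, 0.856, 0.517, -0.0]
ft_force: [0.0, -0.5, -0.2]
opening: 0.0852
gripper_force: 0.0
time_s: 13.7
eef_pos: [0.437, -0.2866, 0.0685]
eef_rot: [0.001, 0.857, 0.516, 0.001]
ft_force: [-0.8, 2.2, 6.0]
opening: 0.0437
gripper_force: 46.4
time_s: 14.45
eef_pos: [0.436, -0.2861, 0.1627]
eef_rot: [-0.0, 0.772, 0.636, -0.0]
ft_force: [0.4, 1.5, -2.4]
opening: 0.0436
gripper_force: 47.8
t 14.45 shift units [13.21   0.743  2.285] yaw -11.0 spin units -0.074
```

```bash
python3 -m handwheel '[{"x":0.88,"y":0.05,"z":0,"spin":-0.07},{"x":0.88,"y":0.05,"z":0,"spin":0},{"x":0.88,"y":0.05,"z":0,"spin":0},{"x":0.88,"y":0.05,"z":0,"spin":0},{"x":0.88,"y":0.05,"z":0,"spin":0},{"x":0.88,"y":0.05,"z":0,"spin":0},{"x":0.88,"y":0.05,"z":0,"spin":0},{"x":0.88,"y":0.05,"z":0,"spin":0},{"x":0.88,"y":0.05,"z":0,"spin":0},{"x":0.88,"y":0.05,"z":0,"spin":0},{"x":0.88,"y":0.05,"z":0,"spin":0},{"x":0.88,"y":0.05,"z":0,"spin":0}]'; python3 -m handwheel '[{"x":0.88,"y":0.05,"z":0,"spin":0},{"x":0.88,"y":0.05,"z":0,"spin":0},{"x":0.88,"y":0.05,"z":0,"spin":0},{"x":0,"y":0,"z":0,"spin":0},{"x":0,"y":0,"z":0,"spin":0}]';python3 -c "
from h import *
go(.567-.001,.227,.0745,-10.7)
c=cam('wrist');np.save('w6.npy',c,allow_pickle=True)
cv2.imwrite('pics/w6.png',c['img'][:,:,::-1])"
```

```text
time_s: 15.45
eef_pos: [0.5378, 0.1263, 0.1625]
eef_rot: [-0.0, 0.77, 0.638, -0.0]
ft_force: [0.5, -0.4, -2.8]
opening: 0.0435
gripper_force: 47.8
time_s: 15.87
eef_pos: [0.5634, 0.2293, 0.1621]
eef_rot: [-0.0, 0.769, 0.64, -0.0]
ft_force: [-1.1, -0.3, -2.6]
opening: 0.0438
gripper_force: 47.8
t 15.87 shift units [-0.043  0.074  2.189] yaw -10.49 spin units 0.053
```

View pics/w6.png

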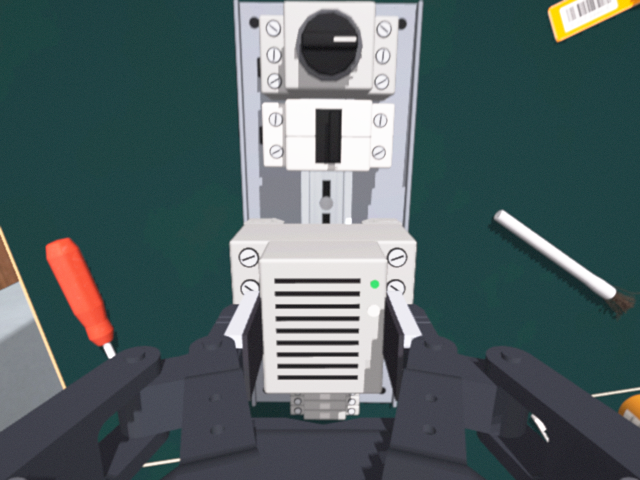

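```bash
python3 -m handwheel '[{"x":-0.09,"y":0.075,"z":0.6,"spin":0.05},{"x":0,"y":0,"z":0.6,"spin":0},{"x":0,"y":0,"z":0.5,"spin":0},{"x":0,"y":0,"z":0.2,"spin":0},{"x":0,"y":0,"z":0.1,"spin":0},{"x":0,"y":0,"z":0,"spin":0},{"x":0,"y":0,"z":0,"spin":0}]'; python3 -m handwheel '[{"x":0,"y":0,"z":0.1,"spin":0},{"x":0,"y":0,"z":0.1,"spin":0},{"x":0,"y":0,"z":0,"spin":0},{"x":0,"y":0,"z":0,"spin":0}]'; python3 -m handwheel '[{"x":0,"y":0,"z":0.1,"spin":0},{"x":0,"y":0,"z":0,"spin":0},{"x":0,"y":0,"z":0,"spin":0}]'
```

```text
time_s: 16.5
eef_pos: [0.5662, 0.2227, 0.0835]
eef_rot: [0.0, 0.771, 0.637, 0.001]
ft_force: [-0.7, 0.4, -1.3]
opening: 0.0438
gripper_force: 47.7
time_s: 16.83
eef_pos: [0.5662, 0.2236, 0.0771]
eef_rot: [0.0, 0.771, 0.637, 0.001]
ft_force: [-3.4, -0.6, 7.8]
opening: 0.0438
gripper_force: 49.3
time_s: 17.08
eef_pos: [0.5663, 0.2237, 0.077]
eef_rot: [0.001, 0.771, 0.637, 0.002]
ft_force: [-8.7, -2.8, 32.0]
opening: 0.044
gripper_force: 52.0
```

```bash
python3 -m handwheel '[{"x":0,"y":0,"z":-0.14,"spin":0},{"x":0,"y":0,"z":0,"spin":0}]';  python3 -m handwheel '[{"x":0,"y":0,"z":0,"spin":0},{"x":0,"y":0,"z":0,"spin":0},{"x":0,"y":0,"z":0,"spin":0},{"x":0,"y":0,"z":-0.4,"spin":0},{"x":0,"y":0,"z":-0.8,"spin":0},{"x":0,"y":0,"z":-0.9,"spin":0},{"x":0,"y":0,"z":-0.9,"spin":0},{"x":-0.9,"y":0,"z":-0.3,"spin":0},{"x":-0.9,"y":0,"z":0,"spin":0},{"x":0,"y":0,"z":0,"spin":0},{"x":0,"y":0,"z":0,"spin":0}]' 0.4;python3 -c "
from h import *
c=cam('wrist');np.save('w7.npy',c,allow_pickle=True)
cv2.imwrite('pics/w7.png',c['img'][:,:,::-1])
go(.4270,-.1464,.05,3.4)"
```

```text
time_s: 17.25
eef_pos: [0.5662, 0.2236, 0.0787]
eef_rot: [0.001, 0.771, 0.637, 0.002]
ft_force: [-1.0, 0.1, -2.6]
opening: 0.0436
gripper_force: 48.3
time_s: 18.17
eef_pos: [0.5519, 0.1509, 0.2083]
eef_rot: [0.0, 0.772, 0.636, -0.0]
ft_force: [0.8, 0.4, 0.1]
opening: 0.0598
gripper_force: 0.0
t 18.22 shift units [-7.917 -1.655  3.946] yaw -10.93 spin units -3.582
```

View pics/w7.png

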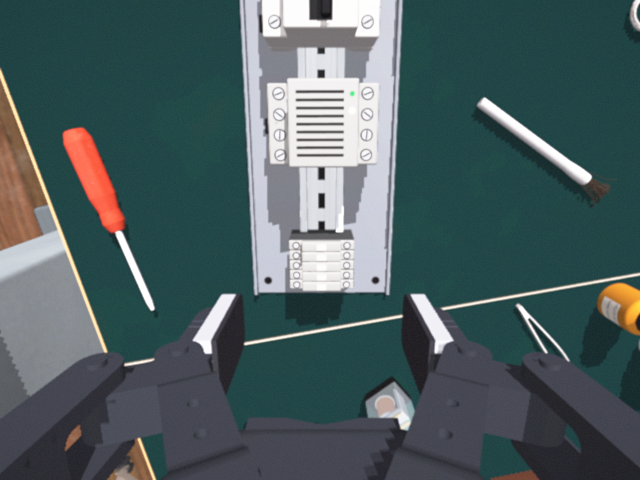

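The supply is seated and square: its raised top spans (287–358, 79–166). The terminals span (289–354, 240–291), and the near panel corners are at (256,294) and (389,292).

```bash
python3 - <<'E'
from h import *
c=np.load('w7.npy',allow_pickle=True).item()
p=np.array([.567,.227]);q=np.radians(-10.7);R=np.array([[np.cos(q),np.sin(q)],[-np.sin(q),np.cos(q)]])
for n,(u,v,z) in dict(br_near=(321,47,.0546),far=(323,79,.0786),near=(323,166,.0786),psuL=(287,120,.0786),psuR=(358,120,.0786),t1=(321,240,.0516),t2=(321,291,.0516),c1=(256,294,.0116),c2=(389,292,.0116)).items(): print(n,np.round(R@(bp(c,u,v,z)[:2]-p),4))
E
python3 -m handwheel '[{"x":-0.9,"y":-0.185,"z":0,"spin":0},{"x":-0.9,"y":-0.185,"z":0,"spin":0},{"x":-0.9,"y":-0.185,"z":0,"spin":0},{"x":-0.9,"y":-0.185,"z":0,"spin":0},{"x":-0.9,"y":-0.185,"z":0,"spin":0},{"x":-0.9,"y":-0.185,"z":0,"spin":0},{"x":-0.9,"y":-0.185,"z":0,"spin":0},{"x":-0.9,"y":-0.185,"z":0,"spin":0},{"x":0,"y":0,"z":0,"spin":-1},{"x":0,"y":0,"z":0,"spin":-1},{"x":0,"y":0,"z":0,"spin":-1},{"x":0,"y":0,"z":0,"spin":-0.58}]' 1; python3 -m handwheel '[{"x":0,"y":0,"z":0.9,"spin":0},{"x":0,"y":0,"z":0.9,"spin":0},{"x":0,"y":0,"z":0,"spin":0},{"x":0,"y":0,"z":0,"spin":0}]'
python3 -c "
from h import *
go(.4270,-.1464,.05,3.4)"
```

```text
br_near [-0.0002  0.0437]
far [0.0009 0.0212]
near [ 0.0006 -0.0312]
psuL [-0.0218 -0.0026]
psuR [ 0.0227 -0.0029]
t1 [-0.0012 -0.0879]
t2 [-0.0015 -0.129 ]
c1 [-0.0594 -0.1478]
c2 [ 0.0585 -0.1467]
time_s: 19.22
eef_pos: [0.4404, -0.1192, 0.2076]
eef_rot: [-0.0, 0.684, 0.729, 0.0]
ft_force: [0.3, 0.2, 0.5]
opening: 0.0855
gripper_force: 0.0
time_s: 19.55
eef_pos: [0.4385, -0.1181, 0.1346]
eef_rot: [-0.003, 0.685, 0.729, -0.001]
ft_force: [-0.1, -0.8, 0.4]
opening: 0.0854
gripper_force: 0.0
t 19.55 shift units [-0.693 -0.32   2.114] yaw 3.55 spin units 0.037
```

```bash
python3 -m handwheel '[{"x":-0.693,"y":-0.32,"z":0,"spin":0.037},{"x":0,"y":0,"z":0.7,"spin":0},{"x":0,"y":0,"z":0.7,"spin":0},{"x":0,"y":0,"z":0,"spin":0},{"x":0,"y":0,"z":0,"spin":0}]'
python3 -c "
from h import *
go(.4270,-.1464,.05,3.4)"
```

```text
time_s: 19.97
eef_pos: [0.429, -0.1477, 0.0808]
eef_rot: [-0.001, 0.686, 0.728, -0.0]
ft_force: [-0.0, -0.6, 0.2]
opening: 0.0854
gripper_force: 0.0
t 19.97 shift units [ 0.035 -0.047  0.771] yaw 3.36 spin units -0.011
```

```bash
python3 -m handwheel '[{"x":0.03,"y":-0.04,"z":0.4,"spin":0},{"x":0,"y":0,"z":0.37,"spin":0},{"x":0,"y":0,"z":0,"spin":0}]' 1;python3 -m handwheel '[{"x":0,"y":0,"z":0,"spin":0},{"x":0,"y":0,"z":0,"spin":0},{"x":0,"y":0,"z":0,"spin":0},{"x":0,"y":0,"z":0,"spin":0},{"x":0,"y":0,"z":0,"spin":0},{"x":0,"y":0,"z":0,"spin":0}]' -1 40; python3 -m handwheel '[{"x":0,"y":0,"z":-0.6,"spin":0},{"x":0,"y":0,"z":-0.8,"spin":0},{"x":0,"y":0,"z":-0.8,"spin":1},{"x":0,"y":0,"z":-0.2,"spin":1},{"x":0,"y":0,"z":0,"spin":1},{"x":0,"y":0,"z":0,"spin":0.53},{"x":0,"y":0,"z":0,"spin":0},{"x":0,"y":0,"z":0,"spin":0}]'; python3 -c "
from h import *
y=-.064
go(.567-.0005+.186*y,.227+.983*y,.0714,-10.7)"
```

```text
time_s: 20.22
eef_pos: [0.4276, -0.1465, 0.05]
eef_rot: [0.0, 0.686, 0.728, 0.0]
ft_force: [0.5, 0.1, -0.2]
opening: 0.0851
gripper_force: 0.0
time_s: 20.72
eef_pos: [0.4278, -0.147, 0.051]
eef_rot: [0.001, 0.686, 0.727, 0.0]
ft_force: [-1.1, 1.8, 7.4]
opening: 0.0446
gripper_force: 40.4
time_s: 21.38
eef_pos: [0.4269, -0.1467, 0.146]
eef_rot: [0.0, 0.77, 0.638, 0.0]
ft_force: [-0.2, -0.6, -1.6]
opening: 0.0439
gripper_force: 42.5
t 21.38 shift units [8.228 1.692 1.865] yaw -10.71 spin units -0.002
```

```bash
python3 -m handwheel '[{"x":0.914,"y":0.188,"z":0,"spin":0},{"x":0.914,"y":0.188,"z":0,"spin":0},{"x":0.914,"y":0.188,"z":0,"spin":0},{"x":0.914,"y":0.188,"z":0,"spin":0},{"x":0.914,"y":0.188,"z":0,"spin":0},{"x":0.914,"y":0.188,"z":0,"spin":0},{"x":0.914,"y":0.188,"z":0,"spin":0},{"x":0.914,"y":0.188,"z":0,"spin":0},{"x":0.914,"y":0.188,"z":0,"spin":0},{"x":0,"y":0,"z":0,"spin":0},{"x":0,"y":0,"z":0,"spin":0}]';python3 -c "
from h import *
y=-.064
go(.567-.0005+.186*y,.227+.983*y,.0595,-10.7)
c=cam('wrist');np.save('w8.npy',c,allow_pickle=True)
cv2.imwrite('pics/w8.png',c['img'][:,:,::-1])"
```

```text
time_s: 22.3
eef_pos: [0.5555, 0.1659, 0.1449]
eef_rot: [-0.0, 0.769, 0.639, -0.0]
ft_force: [-0.9, -1.0, -0.7]
opening: 0.0439
gripper_force: 42.4
t 22.3 shift units [-0.048 -0.014  2.136] yaw -10.52 spin units 0.046
```

View pics/w8.png

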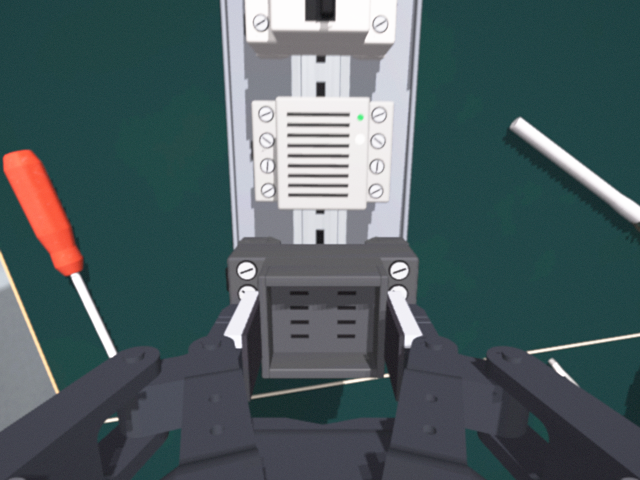

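Run:
```python
from h import *
c=np.load('w8.npy',allow_pickle=True).item()
p=np.array([.567,.227]);q=np.radians(-10.7);R=np.array([[np.cos(q),np.sin(q)],[-np.sin(q),np.cos(q)]])
for n,(u,v,z) in dict(psufar=(321,98,.0786),psunear=(321,209,.0786),sfar=(321,281,.149),snear=(321,377,.149),sl=(261,377,.149),sr=(387,377,.149),tcp=pj(c,bot.get_state()["eef_pos"])[0].tolist()+[.145]).items(): print(n,np.round(R@(bp(c,u,v,z)[:2]-p),4))
```

```text
psufar [-0.0001  0.0206]
psunear [-0.0001 -0.0321]
sfar [ 0.0002 -0.0439]
snear [ 0.0002 -0.0813]
sl [-0.0217 -0.0813]
sr [ 0.0243 -0.0812]
tcp [-0.0007 -0.0638]
```

```bash
python3 -m handwheel '[{"x":0.02,"y":0,"z":0.6,"spin":0.04},{"x":0,"y":0,"z":0.6,"spin":0},{"x":0,"y":0,"z":0.4,"spin":0},{"x":0,"y":0,"z":0.2,"spin":0},{"x":0,"y":0,"z":0.1,"spin":0},{"x":0,"y":0,"z":0,"spin":0},{"x":0,"y":0,"z":0,"spin":0}]'; python3 -m handwheel '[{"x":0,"y":0,"z":0.1,"spin":0},{"x":0,"y":0,"z":0.1,"spin":0},{"x":0,"y":0,"z":0,"spin":0},{"x":0,"y":0,"z":0,"spin":0}]'; python3 -m handwheel '[{"x":0,"y":0,"z":0.1,"spin":0},{"x":0,"y":0,"z":0,"spin":0},{"x":0,"y":0,"z":0,"spin":0}]'
```

```text
time_s: 22.93
eef_pos: [0.5556, 0.1641, 0.0701]
eef_rot: [0.0, 0.771, 0.636, 0.0]
ft_force: [0.1, 0.5, -0.8]
opening: 0.0437
gripper_force: 42.4
time_s: 23.27
eef_pos: [0.555, 0.1647, 0.0619]
eef_rot: [-0.0, 0.771, 0.637, 0.0]
ft_force: [-1.4, 0.3, -0.2]
opening: 0.0436
gripper_force: 43.2
time_s: 23.52
eef_pos: [0.555, 0.1649, 0.0596]
eef_rot: [0.0, 0.771, 0.637, 0.0]
ft_force: [-4.8, -0.6, 16.3]
opening: 0.044
gripper_force: 44.9
```

```bash
python3 -m handwheel '[{"x":0,"y":0,"z":-0.1,"spin":0},{"x":0,"y":0,"z":0,"spin":0}]';  python3 -m handwheel '[{"x":0,"y":0,"z":0,"spin":0},{"x":0,"y":0,"z":0,"spin":0},{"x":0,"y":0,"z":0,"spin":0},{"x":0,"y":0,"z":-0.4,"spin":0},{"x":0,"y":0,"z":-0.8,"spin":0},{"x":0,"y":0,"z":-0.9,"spin":0},{"x":0,"y":0,"z":-0.9,"spin":0},{"x":-0.9,"y":0,"z":0,"spin":0},{"x":-0.9,"y":0,"z":0,"spin":0},{"x":-0.9,"y":0,"z":0,"spin":0},{"x":-0.9,"y":0,"z":0,"spin":0},{"x":0,"y":0,"z":0,"spin":0}]' 0.4;python3 -m handwheel '[{"x":0,"y":0,"z":0,"spin":-1},{"x":0,"y":0,"z":0,"spin":-1},{"x":0,"y":0,"z":0,"spin":-1},{"x":0,"y":0,"z":0,"spin":-1},{"x":0,"y":0,"z":0,"spin":-1},{"x":0,"y":0,"z":0,"spin":-1},{"x":0,"y":0,"z":0,"spin":-1},{"x":0,"y":0,"z":0,"spin":-1},{"x":0,"y":0,"z":0,"spin":-1},{"x":0,"y":0,"z":0,"spin":-0.8},{"x":0,"y":0,"z":0,"spin":0}]' 1; python3 -c "
from h import *
go(.5787,-.0375,.12,28.4)"
```

```text
time_s: 23.68
eef_pos: [0.555, 0.1647, 0.0621]
eef_rot: [0.0, 0.771, 0.637, 0.0]
ft_force: [-1.3, 1.3, -0.0]
opening: 0.0441
gripper_force: 43.2
time_s: 24.68
eef_pos: [0.5266, 0.0178, 0.1814]
eef_rot: [0.001, 0.772, 0.635, -0.001]
ft_force: [-0.4, 0.4, 1.1]
opening: 0.0596
gripper_force: 0.0
time_s: 25.6
eef_pos: [0.5282, 0.0235, 0.1813]
eef_rot: [0.0, 0.512, 0.859, 0.0]
ft_force: [-0.3, -0.7, -0.3]
opening: 0.0853
gripper_force: 0.0
t 25.6 shift units [-1.941  0.386  1.533] yaw 28.35 spin units -0.014
```

```bash
python3 -m handwheel '[{"x":-0.65,"y":0.13,"z":0.3,"spin":0},{"x":-0.65,"y":0.13,"z":0.3,"spin":0},{"x":-0.64,"y":0.126,"z":0.3,"spin":0},{"x":0,"y":0,"z":0.4,"spin":0},{"x":0,"y":0,"z":0,"spin":0},{"x":0,"y":0,"z":0,"spin":0}]'; python3 -c "
from h import *
go(.5787,-.0375,.042,28.4)
c=cam('wrist');np.save('w9.npy',c,allow_pickle=True)
cv2.imwrite('pics/w9.png',c['img'][:,:,::-1])"
```

```text
time_s: 26.1
eef_pos: [0.5771, -0.0376, 0.1283]
eef_rot: [-0.002, 0.514, 0.858, -0.001]
ft_force: [-0.4, 0.3, -0.1]
opening: 0.0855
gripper_force: 0.0
t 26.1 shift units [-0.021  0.042  2.158] yaw 28.17 spin units -0.056
```

View pics/w9.png

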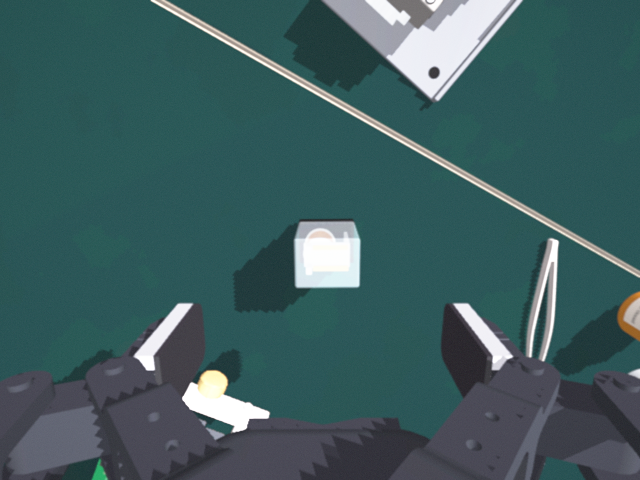

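The relay's top face has corners (294,239), (359,238), (360,287) and (295,288), square to the jaws.

Run:
```python
from h import *
c=np.load('w9.npy',allow_pickle=True).item()
z=.058
p=fit(c,[(294,239),(359,238),(360,287),(295,288)],[(-.0175,.014,z),(.0175,.014,z),(.0175,-.014,z),(-.0175,-.014,z)],[.57,-.04,.5])
go(p[0],p[1],.042,np.degrees(p[2]))
```

```text
x 0.5797 y -0.0368 yaw 29.20 deg res px [[-0.8, -0.3], [1.0, -0.5], [-0.3, 0.4], [0.2, 0.5]]
t 26.15 shift units [-0.015  0.056  2.181] yaw 28.22 spin units -0.245
```

```bash
python3 -m handwheel '[{"x":-0.015,"y":0.055,"z":0.8,"spin":-0.24},{"x":0,"y":0,"z":0.8,"spin":0},{"x":0,"y":0,"z":0.55,"spin":0},{"x":0,"y":0,"z":0,"spin":0},{"x":0,"y":0,"z":0,"spin":0}]' 1;python3 -m handwheel '[{"x":0,"y":0,"z":0,"spin":0},{"x":0,"y":0,"z":0,"spin":0},{"x":0,"y":0,"z":0,"spin":0},{"x":0,"y":0,"z":0,"spin":0},{"x":0,"y":0,"z":0,"spin":0},{"x":0,"y":0,"z":0,"spin":0},{"x":0,"y":0,"z":0,"spin":0}]' -1 30; python3 -m handwheel '[{"x":0,"y":0,"z":-0.6,"spin":1},{"x":0,"y":0,"z":-0.8,"spin":1},{"x":0,"y":0,"z":-0.6,"spin":1},{"x":0,"y":0,"z":-0.4,"spin":1},{"x":0,"y":0,"z":0,"spin":1},{"x":0,"y":0,"z":0,"spin":1},{"x":0,"y":0,"z":0,"spin":1},{"x":0,"y":0,"z":0,"spin":1},{"x":0,"y":0,"z":0,"spin":1},{"x":0,"y":0,"z":0,"spin":0.95},{"x":0,"y":0,"z":0,"spin":0},{"x":0,"y":0,"z":0,"spin":0}]'; python3 -c "
from h import *
y=-.0638
go(.567-.0005+.186*y,.227+.983*y,.14,-10.7)"
```

```text
time_s: 26.57
eef_pos: [0.5797, -0.0365, 0.0436]
eef_rot: [-0.001, 0.506, 0.863, -0.0]
ft_force: [-0.6, 0.8, -0.1]
opening: 0.0854
gripper_force: 0.0
time_s: 27.15
eef_pos: [0.5813, -0.0374, 0.045]
eef_rot: [0.001, 0.506, 0.863, 0.0]
ft_force: [-0.0, -0.5, 7.2]
opening: 0.034
gripper_force: 34.2
time_s: 28.15
eef_pos: [0.5802, -0.0373, 0.1396]
eef_rot: [-0.0, 0.769, 0.64, -0.0]
ft_force: [0.9, 0.2, -0.1]
opening: 0.0345
gripper_force: 33.6
t 28.15 shift units [ 4.839 -1.546 -0.01 ] yaw -10.47 spin units 0.057
```

```bash
python3 -m handwheel '[{"x":0.8,"y":-0.257,"z":0,"spin":0.05},{"x":0.8,"y":-0.257,"z":0,"spin":0},{"x":0.8,"y":-0.257,"z":0,"spin":0},{"x":0.8,"y":-0.257,"z":0,"spin":0},{"x":0.8,"y":-0.257,"z":0,"spin":0},{"x":0.84,"y":-0.257,"z":0,"spin":0},{"x":0,"y":0,"z":0,"spin":0},{"x":0,"y":0,"z":0,"spin":0},{"x":0,"y":0,"z":0,"spin":0}]'; python3 -c "
from h import *
go(.555,.1648,.0966,-10.7)
c=cam('wrist');np.save('w10.npy',c,allow_pickle=True)
cv2.imwrite('pics/w10.png',cv2.resize(c['img'][150:420,140:500,::-1],None,fx=2,fy=2,interpolation=cv2.INTER_CUBIC))"
```

```text
time_s: 28.9
eef_pos: [0.5557, 0.1643, 0.1394]
eef_rot: [0.0, 0.77, 0.638, -0.0]
ft_force: [0.2, -0.6, -0.9]
opening: 0.034
gripper_force: 33.5
t 28.9 shift units [ 0.009 -0.019  1.071] yaw -10.65 spin units 0.012
```

View pics/w10.png

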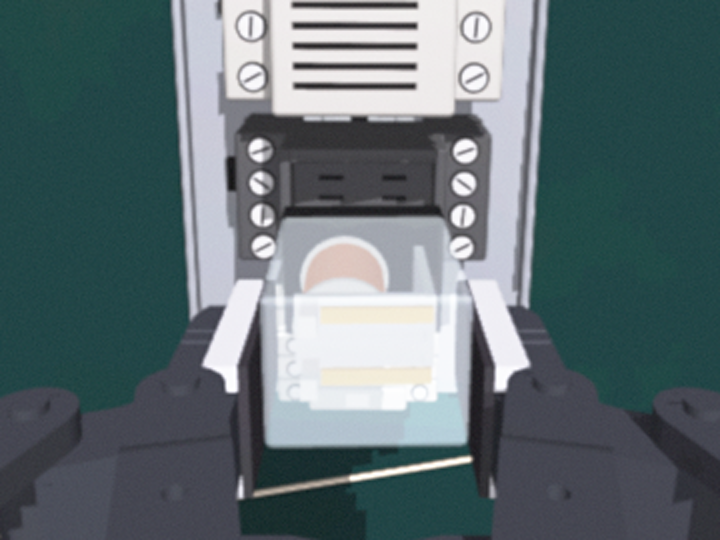

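Run:
```python
from h import *
c=np.load('w10.npy',allow_pickle=True).item()
p=np.array([.567,.227]);q=np.radians(-10.7);R=np.array([[np.cos(q),np.sin(q)],[-np.sin(q),np.cos(q)]])
f=lambda u,v,z:np.round(R@(bp(c,140+u/2,150+v/2,z)[:2]-p),4)
for n,a in dict(sock_far=(363,150,.0636),sockL=(277,200,.0636),sockR=(449,200,.0636),recL=(290,160,.0636),recR=(437,160,.0636),scr1=(260,150,.0426),scr4=(263,247,.0426),scrR1=(465,151,.0426),psunear=(363,115,.0786),rfl=(261,297,.1524),rfr=(469,297,.1524),rnl=(265,445,.1524),rnr=(468,445,.1524),foot=(363,208,.1006)).items(): print(n,f(*a))
```

```text
sock_far [ 0.0007 -0.0441]
sockL [-0.0227 -0.058 ]
sockR [ 0.024 -0.058]
recL [-0.0188 -0.0468]
recR [ 0.0205 -0.0469]
scr1 [-0.0296 -0.0489]
scr4 [-0.0298 -0.0791]
scrR1 [ 0.0306 -0.0492]
psunear [ 0.0007 -0.0319]
rfl [-0.0155 -0.048 ]
rfr [ 0.0179 -0.048 ]
rnl [-0.0157 -0.075 ]
rnr [ 0.0186 -0.075 ]
foot [ 0.0008 -0.0489]
```

```bash
python3 -m handwheel '[{"x":-0.03,"y":-0.015,"z":0.3,"spin":0},{"x":0,"y":0,"z":0.3,"spin":0},{"x":0,"y":0,"z":0.15,"spin":0},{"x":0,"y":0,"z":0,"spin":0},{"x":0,"y":0,"z":0,"spin":0}]'; python3 -m handwheel '[{"x":0,"y":0,"z":0.1,"spin":0},{"x":0,"y":0,"z":0.1,"spin":0},{"x":0,"y":0,"z":0,"spin":0},{"x":0,"y":0,"z":0,"spin":0}]'
```

```text
time_s: 29.37
eef_pos: [0.555, 0.1623, 0.1092]
eef_rot: [-0.0, 0.771, 0.637, -0.0]
ft_force: [0.5, -0.1, -1.3]
opening: 0.0343
gripper_force: 33.6
time_s: 29.7
eef_pos: [0.555, 0.1633, 0.1014]
eef_rot: [-0.0, 0.77, 0.638, -0.0]
ft_force: [0.3, 0.3, -1.0]
opening: 0.0342
gripper_force: 33.6
```

```bash
python3 -m handwheel '[{"x":0,"y":0,"z":0.1,"spin":0},{"x":0,"y":0,"z":0.05,"spin":0},{"x":0,"y":0,"z":0,"spin":0},{"x":0,"y":0,"z":0,"spin":0}]'; python3 -m handwheel '[{"x":0,"y":0,"z":0.08,"spin":0},{"x":0,"y":0,"z":0,"spin":0},{"x":0,"y":0,"z":0,"spin":0}]'
```

```text
time_s: 30.03
eef_pos: [0.5556, 0.1636, 0.0965]
eef_rot: [0.0, 0.77, 0.638, 0.001]
ft_force: [-0.8, 0.1, 5.9]
opening: 0.0345
gripper_force: 33.4
time_s: 30.28
eef_pos: [0.5553, 0.1638, 0.0962]
eef_rot: [0.0, 0.77, 0.638, 0.001]
ft_force: [-7.0, -0.4, 25.0]
opening: 0.0347
gripper_force: 35.5
```

Home at the expected height of 0.0966. I'll unload, release, back off, and check.

```bash
python3 -m handwheel '[{"x":0,"y":0,"z":-0.1,"spin":0},{"x":0,"y":0,"z":0,"spin":0}]';  python3 -m handwheel '[{"x":0,"y":0,"z":0,"spin":0},{"x":0,"y":0,"z":0,"spin":0},{"x":0,"y":0,"z":0,"spin":0},{"x":0,"y":0,"z":0,"spin":0},{"x":0,"y":0,"z":-0.4,"spin":0},{"x":0,"y":0,"z":-0.8,"spin":0},{"x":0,"y":0,"z":-0.9,"spin":0},{"x":-0.3,"y":0,"z":-0.9,"spin":0},{"x":-0.9,"y":0,"z":0,"spin":0},{"x":0,"y":0,"z":0,"spin":0},{"x":0,"y":0,"z":0,"spin":0}]' 0.3;python3 -c "
from h import *
c=cam('wrist');np.save('w11.npy',c,allow_pickle=True)
s=cam('side')
a=c['img'][0:340,190:450];b=s['img'][150:260,270:400]
b=cv2.resize(b,None,fx=3,fy=3,interpolation=cv2.INTER_CUBIC);a=cv2.resize(a,None,fx=1.5,fy=1.5,interpolation=cv2.INTER_CUBIC)
o=np.zeros((510,780,3),np.uint8);o[:510,:390]=a;o[:330,390:]=b
cv2.imwrite('pics/fin.png',o[:,:,::-1])"
```

```text
time_s: 30.45
eef_pos: [0.5558, 0.1637, 0.0976]
eef_rot: [0.001, 0.77, 0.638, 0.001]
ft_force: [-0.8, 0.1, -0.7]
opening: 0.0345
gripper_force: 32.2
time_s: 31.37
eef_pos: [0.5459, 0.115, 0.2167]
eef_rot: [0.0, 0.771, 0.637, 0.0]
ft_force: [1.1, 0.2, -0.5]
opening: 0.0553
gripper_force: 0.0
```

View pics/fin.png

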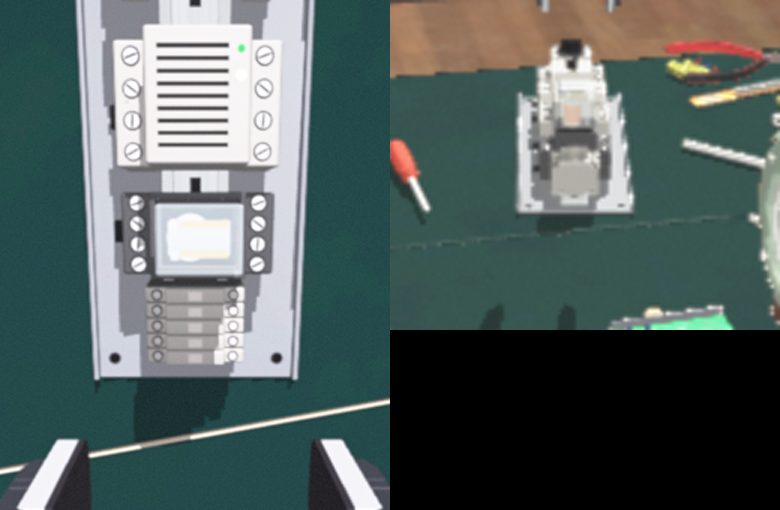

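The modules are in line on the rail: the supply's top is around (197,93), and the relay sits upright in the socket at (198,237) beside the terminals. The gripper is clear of everything, and the driver hasn't moved.

```bash
python3 -c "
from rig import bot
print(bot.sign_off())"
```

```text
the job is handed in; nothing more can be done
None
```

I handed the job in at about 31 s. In the wrist views the breaker, power supply and socket sit seated and in line on the rail, and the relay is home in the socket. Everything is released and the driver and nippers were left alone, but sign-off gave no pass/fail result.

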